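# Mount the wheel and spacer on the chisel grinder

## Task

Mount the grinding wheel on the chisel grinder: lower the wheel, hub up, over the post until it sits flat on the platen, then the spacer sleeve over the post until it sits flat on the hub; set them down, do not drop them. Then push the keeper arm round to its stop so that its pad is over the stack, and leave the other things on the bench where they are.

Things in the scene. Friction and masses are not known exactly. Their poses are not given: they have to be found in the camera images.
- grinder: low chisel grinder fixed to the bench: grey housing x -90..180, y +-95 mm about the origin, 50 mm high. Origin: on the post's axis at bench height, z up. Steel platen 110 mm across, top at 58 mm; upright post on its centre, 20 mm thick, its last 8 mm tapering, top at 122 mm. The keeper's pivot column, 28 mm thick, stands 130 mm from the post along +x (the far side from the robot).
- post_top (a point): centre of the post's top end, 122 mm above the bench
- wheel: grinding wheel, loose, lying flat, hub up: grey stone disc 130 mm across, 20 mm thick, with a raised steel hub 50 mm across, 22 mm above the disc (42 mm in all) and a 26 mm hole through both. Origin: centre of the underside, z up through the hub. 0.52 to 0.78 kg. The hub can be gripped from above. On the platen its hub top is at 100 mm.
- sleeve: plain steel spacer sleeve, loose, standing upright: tube 50 mm across, 40 mm high, 26 mm hole, both ends alike. Origin: centre of the underside, z along the tube. 0.28 to 0.42 kg. Seated on the wheel's hub, its top is at 140 mm, the post's end hidden inside it.
- keeper (a joint): angle (rad) of the keeper, a steel arm swinging level about its column. 0: at its stop, its 44 mm round pad over the post; grows as it opens, clockwise from above (1.57: arm along the grinder's +y), to 1.9. Starts open, stays where left; 1.5 N at the handle swings it. Underside at 145 mm, 5 mm above a seated stack (one not fully home blocks it); arm 26 mm wide, top at 161 mm.
- keeper_handle (a point): middle of the upright black handle on the keeper: round, 18 mm thick, from 161 to 211 mm above the bench, 85 mm from the pivot axis; this point is at 186 mm. The x axis points along the arm to the pivot.
- keeper_pivot (a point): point on the keeper's vertical pivot axis, 153 mm above the bench
- hammer: bystander, loose: plain hammer, 220 mm long, wooden handle
- chisel_a: bystander, loose: stone chisel, steel bar 180 mm long, 16 mm thick
- chisel_b: bystander, loose: a second, equal chisel
- stone_a: bystander, loose: rough lump of white stone, about 96 mm across, 66 mm high
- bowl: bystander, loose: white bowl, 110 mm across, 50 mm high
- brush: bystander, loose: dusting brush, 200 mm long
- slab: bystander, loose: stone slab 120 x 70 x 25 mm
Mind the look-alikes: they are no part of the job. What is shaped like the wheel but purple is not meant.

How it is judged (in metres and radians):
On the way, in this order (a step that is already met when the one before it is completed fails the run):
1. the wheel sits flat on the platen, on the post, hub up, before the sleeve (z of wheel in the frame of grinder between 0.054 and 0.062 m and horizontal distance between wheel and grinder below 0.006 m and angle between wheel's own z axis and vertical below 0.06 rad and value of joint keeper above 0.6 rad), for 0.2 s.
2. the sleeve sits flat on the wheel's hub, on the post, with the keeper still open (all of step 1 and z of sleeve in the frame of grinder between 0.096 and 0.104 m and horizontal distance between sleeve and grinder below 0.006 m and angle between sleeve's own z axis and vertical below 0.06 rad), for 0.2 s.
At the end, for the whole second after the job is handed in: The wheel is flat on the platen, hub up (height within 4 mm of seated, within 6 mm of the post's axis, tilt under 0.06 rad); the sleeve is flat on its hub with the same tolerances; the keeper is within 0.1 rad of its stop over them; all at rest (z of wheel in the frame of grinder between 0.054 and 0.062 m and horizontal distance between each of wheel, sleeve and grinder below 0.006 m and angle between each of wheel, sleeve's own z axis and vertical below 0.06 rad and z of sleeve in the frame of grinder between 0.096 and 0.104 m and value of joint keeper below 0.1 rad and linear speed of each of wheel, sleeve below 0.02 m/s); the robot touches nothing.
It fails at once if a bystander is moved by more than 30 mm (distance of any of hammer, chisel_a, chisel_b, stone_a, bowl, brush, slab from where it was at the start of the episode above 0.03 m).
It fails at once if the wheel or the sleeve is dropped (moves faster than 0.6 m/s while the fingers do not touch it, a free fall of about 20 mm) ((linear speed of wheel above 0.6 m/s and contact force between the fingers and wheel below 0.1 N) or (linear speed of sleeve above 0.6 m/s and contact force between the fingers and sleeve below 0.1 N)).
It also fails if it takes over 66 s, if anything falls off the work surface, if the arm or the gripper's body presses on something with over 40 N, if the wrist force passes 120 N, or if a joint passes its speed limit or range.

## Robot

A 6-joint arm with a two-finger parallel gripper is mounted at the origin on the work surface. World frame = base frame: x ahead of the robot, y to its left, z up, the work surface at z = 0. Lengths are in m, angles in degrees, forces in N, time in s.
With the tool pointing down it reaches from about 0.35 to 0.725 m from the base axis. Payload 6 kg.
Tool frame: the origin (TCP) lies at the centre of the arm's flange, where the gripper is bolted on; the fingertips stand 173 mm ahead of it and the grasp point (between the pads) lies 155 mm ahead of it; z points along the fingers, y is the line along which they close (so a half turn about z gives the same grasp; the last joint's range is limited). The gripper opens to 85 mm and grips with 20 to 120 N. Pads are 22 mm wide; open, the fingers measure 114 mm over their backs; the gripper's body (76 mm by 85 mm) begins 54 mm behind the grasp point. The pads swing forward as they close: fully open they stand 13 mm farther back than shut.
Start: joints at [88.218, 2.303, 4.859, 0, -92.561, -19.12], TCP at [0.214, 0.561, 0.405] pointing down, gripper open.
Joint ranges: [-146.85, 146.85], [-73.84, 115.35], [-62.03, 85.46], [-188.31, 113.3], [-161.28, -10.13], [-171.36, 171.36]. Speed limits (degrees/s): [147.25, 147.25, 172.46, 180, 180, 180].

## Interface

Orientations are given as a 3x3 rotation matrix whose columns are the frame's x, y, z axes.
In Python, from rig import robot gives the robot as it stands.
- The arm moves only by the tool play_rows, never from a script. Its argument "moves" is a list of rows, each an object with "dp": the shift along the tool's x, y, z each as a share of 100 mm, from -1 to 1, a list of three; "twist": the turn about the tool's z as a share of 0.5 rad, from -1 to 1. In form: [{"dp": [dx, dy, dz], "twist": twist}, ...]. A call has 1 to 20 rows; each row is the pose to reach, as a shift and turn from the pose commanded when the call began, along the tool's axes at that moment; what a row does not reach only later rows make up. A row lasts 1/8 s, in which the tool goes at most 62.5 mm and 10.7 degrees, less where a joint would pass 70% of its speed; a pose out of reach is approached as far as the arm can. A call with a number of a shift or a turn outside -1 to 1 is refused whole. A call with a gripper value outside its range is refused whole. "grip" is the opening, from 0 (shut) to 1 (fully open), set as the call begins (left out, the last holds). The fingers move at their own pace and stop on an object; "newtons" is the grip in N (left out, the last holds). Time passes only in rows, so rows that repeat a pose let the fingers close. It gives the time, the measured TCP pose, the force, the opening and the grip force at its end, in the units of the state.
- robot.state(): the state, without advancing time (a new reading comes with each control period).
- robot.snapshot(name): name is "scene" or "top" or "wrist"; returns (picture, depth): 400x640x3 uint8, red, green, blue; 400x640 float32, m along the optical axis (not along the pixel's ray), 0 where there is no reading.
- robot.get_calibration(name): a dict with "vertical_fov" (degrees; the focal length in pixels is half the picture's height over the tangent of half this angle, whatever the lens; pixels are square), "cx", "cy" (the principal point, pixels), "pose" (4x4, takes a point from camera to world coordinates). Camera axes: x right, y down, z forward; pixel columns grow to the right and rows downward; lengths in m; the calibration is good to about 2 mm. A picture is of the moment at which its call begins: read the wrist's pose just before it. get_calibration takes no time and is no camera call; for the wrist camera it gives the pose at the moment of the call.
- robot.job_done(): hands the job in; it is judged then, once.
Trained networks look in the newest picture that a camera, given by its name, has taken for a name from the list of things; names that differ only in an ending like _2 or _b are one class to them, and where a whole thing is asked for, a point or a joint stands for the part that bears it (a point fixed in the world has none). Each returns a list of dicts, best first, with "score" (0 to 1); they miss things now and then, are a little off and sometimes report something else, mostly with a low value. They report only what shows in the picture. A call takes as long as a camera call. They do not tell look-alikes from the thing itself.
- robot.search_frame(camera, name): "at" ([column, row] in pixels, amid what is visible of it).
- robot.regions_of(camera, name): "region" (400x640 bool, what is visible of it) and "at" ([column, row] in pixels, amid what is visible of it).
The state is a dict: "time": time; "joint_positions": joint angles; "qvel": joint speeds; "joint_torque": joint torques, N m; "position": TCP position; "ee_rot": TCP orientation; "force": force on the tool from outside, world axes, zero at the start; "ft_torque": the same for the moment, N m; "finger_gap": opening from 0.0 (shut) to 1.0 (fully open); "grasp_force": force on a finger pad.
Only numpy, scipy, OpenCV 4.12 (cv2) and the standard library are available. Lean on these libraries where they do the work, as an engineer would, in place of code of your own. Each camera call takes 0.05 s, during which the arm holds its last target. There are 200 camera calls.

## Working session

There is one attempt and no reset: what is moved stays moved. The work goes in short steps, Python scripts to look and compute and a tool call to move; the robot and the scene stay as the last step left them, time stands still between calls to the robot, and variables do not carry over. Pictures are saved under pics/ and viewed, at most 10 in all, crops included, and the job is handed in when it is done.

Besides the shell and the picture viewer there is one more tool, called after "Request:" in YAML: its name, and indented under it one key for each argument. play_rows: Moves the arm, as the interface text tells. Shift numbers are shares of 100 mm and turn numbers shares of 0.5 rad, none past 1 either way. Its arguments: {"type":"object","properties":{"moves":{"type":"array"},"grip":{"type":"number"},"newtons":{"type":"number"}},"required":["moves"]}

```bash
mkdir -p pics; ls
cat > h.py <<'E'
import numpy as np, cv2
from rig import robot
def cal(n):
    c=robot.get_calibration(n); f=200/np.tan(np.radians(c["vertical_fov"])/2)
    return f,c["cx"],c["cy"],np.array(c["pose"])
def cloud(n,d):
    f,cx,cy,P=cal(n); v,u=np.mgrid[0:400,0:640]
    p=np.stack([(u-cx)/f*d,(v-cy)/f*d,d],-1)
    return p@P[:3,:3].T+P[:3,3]
def proj(n,X):
    f,cx,cy,P=cal(n); q=(np.atleast_2d(X)-P[:3,3])@P[:3,:3]
    return q[:,:2]/q[:,2:]*f+[cx,cy]
def save(n,img): cv2.imwrite("pics/"+n,img[...,::-1])
E
python3 - <<'E'
from h import *
im={}
for n in("scene","top"):
    p,d=robot.snapshot(n); im[n]=p; c=cloud(n,d)
    np.savez("%s.npz"%n,p=p,c=c,d=d)
    for t in("wheel","sleeve","grinder","keeper","keeper_handle"):
        for r in robot.regions_of(n,t)[:4]:
            m=r["region"]&(d>0); q=c[m]
            print(n,t,round(r["score"],2),np.round(r["at"]),m.sum(),np.median(q,0).round(3) if m.sum() else "",np.percentile(q[:,2],95).round(3) if m.sum() else "", np.median(p[m],0))
    save(n+".png",p)
E
```

```text
pics
scene wheel 0.61 [366. 181.] 566 [0.558 0.305 0.018] 0.039 [165.5 156.  145.5]
scene wheel 0.59 [311. 182.] 586 [0.379 0.163 0.018] 0.04 [142.  90. 166.]
scene sleeve 0.63 [249. 271.] 209 [ 0.452 -0.346  0.032] 0.041 [155. 153. 144.]
scene sleeve 0.51 [349. 206.] 331 [0.643 0.016 0.159] 0.196 [114. 109. 106.]
scene grinder 0.76 [320. 229.] 3396 [ 0.573 -0.055  0.048] 0.159 [130. 128. 125.]
scene keeper 0.68 [347. 205.] 353 [0.643 0.023 0.159] 0.195 [115. 110. 109.]
scene keeper 0.43 [318. 228.] 3446 [ 0.577 -0.055  0.048] 0.159 [130. 128. 125.]
scene keeper_handle 0.67 [352. 210.] 383 [0.643 0.02  0.159] 0.199 [115. 111. 109.]
scene keeper_handle 0.52 [399. 184.] 311 [0.666 0.391 0.02 ] 0.027 [133. 110.  90.]
top wheel 0.87 [267. 243.] 1280 [0.365 0.177 0.021] 0.042 [119.  67. 142.]
top wheel 0.55 [225. 193.] 1279 [0.542 0.316 0.021] 0.042 [139. 132. 124.]
top sleeve 0.47 [434. 218.] 178 [ 0.441 -0.341  0.039] 0.045 [150. 149. 144.]
top sleeve 0.29 [315. 154.] 594 [0.634 0.021 0.162] 0.204 [86. 83. 85.]
top grinder 0.7 [329. 188.] 5594 [ 0.544 -0.028  0.052] 0.162 [138. 137. 136.]
top keeper 0.82 [312. 153.] 674 [0.635 0.027 0.161] 0.2 [86. 84. 86.]
top keeper_handle 0.66 [314. 150.] 636 [0.634 0.024 0.161] 0.203 [86. 83. 86.]
```

```bash
ls pics
```

```text
scene.png
top.png
```

View pics/top.png

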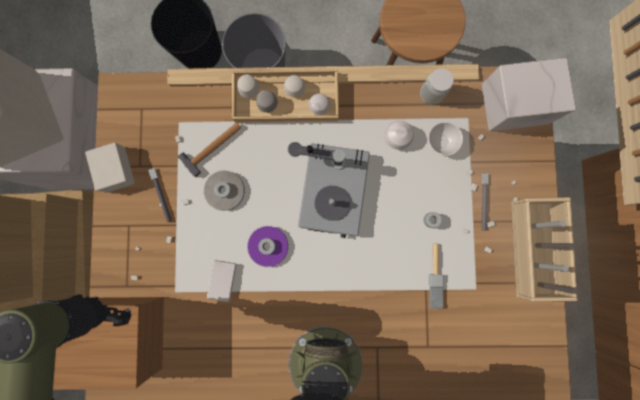

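View pics/scene.png

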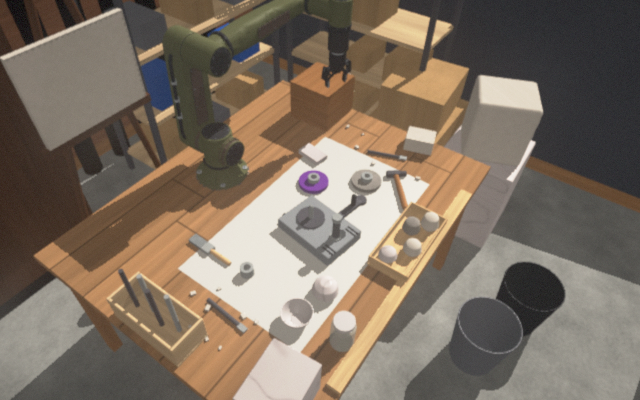

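The top view shows two wheel shapes: grey at (225,191) and purple at (267,246). The grey one is mine and the purple is the decoy. The only tube on the bench is the sleeve at (434,220). The grinder's post is near (332,203), and the keeper is open, with its pad at (295,149) and column at (340,158). Hammer, chisels, bowl, stone and slab stand clear.

Run:
```python
from h import *
T=np.load("top.npz"); c=T["c"]; S=np.load("scene.npz")["c"]
def sel(c,x,y,r,z0,z1):
    m=(np.hypot(c[...,0]-x,c[...,1]-y)<r)&(c[...,2]>z0)&(c[...,2]<z1); return c[m]
def rep(n,q):
    if len(q)<4: print(n,len(q));return
    r=cv2.minEnclosingCircle(q[:,:2].astype(np.float32)); print(n,len(q),q.mean(0).round(4),"circ",np.round(r[0],4),round(r[1],4))
for nm,c in(("top",c),("scene",S)):
    rep(nm+" hub",sel(c,.545,.31,.05,.036,.05)); rep(nm+" disc",sel(c,.545,.31,.09,.012,.026))
    rep(nm+" sleeve",sel(c,.445,-.34,.05,.033,.05))
    rep(nm+" post",sel(c,.49,-.02,.06,.075,.135))
    rep(nm+" keeper",sel(c,.63,.02,.2,.14,.17)); rep(nm+" handle",sel(c,.63,.05,.1,.185,.22))
    q=sel(c,.54,-.03,.25,.042,.056); print(cv2.minAreaRect(q[:,:2].astype(np.float32)))
c=robot.get_calibration("wrist"); s=robot.state(); R=np.array(s["ee_rot"])
P=np.array(c["pose"]); print(c["vertical_fov"],c["cx"],c["cy"],"cam in tool",R.T@(P[:3,3]-s["position"]),"\n",(R.T@P[:3,:3]).round(3),"\n",R.round(3),s["position"],s["time"],s["finger_gap"])
p,d=robot.snapshot("wrist"); 
a=T["p"][110:270,150:480]; save("crop.png",cv2.resize(a,None,fx=2.4,fy=2.4,interpolation=cv2.INTER_CUBIC)); save("w0.png",p)
```

```text
top hub 137 [0.5451 0.3189 0.0417] circ [0.5453 0.3189] 0.0253
top disc 1034 [0.5438 0.3177 0.02  ] circ [0.5446 0.3192] 0.0653
top sleeve 156 [ 0.4421 -0.3413  0.0397] circ [ 0.4419 -0.342 ] 0.0257
top post 40 [ 0.4951 -0.0264  0.1148] circ [ 0.4964 -0.0266] 0.0096
top keeper 576 [0.6348 0.0204 0.161 ] circ [0.6335 0.0198] 0.0843
top handle 40 [0.6373 0.0363 0.2077] circ [0.6382 0.0365] 0.0087
((0.5587158203125, -0.04769951105117798), (0.3201555609703064, 0.4473876655101776), 76.72669219970703)
scene hub 54 [0.5511 0.3173 0.0395] circ [0.5489 0.314 ] 0.0277
scene disc 398 [0.5533 0.3109 0.0177] circ [0.5525 0.3174] 0.0692
scene sleeve 99 [ 0.4465 -0.3434  0.0377] circ [ 0.4465 -0.3451] 0.0262
scene post 50 [ 0.5042 -0.0321  0.1001] circ [ 0.5029 -0.0299] 0.0114
scene keeper 332 [0.6425 0.0107 0.1575] circ [0.6429 0.0164] 0.0852
scene handle 33 [0.645  0.0318 0.2012] circ [0.645  0.0333] 0.0103
((0.560145378112793, -0.03915685415267944), (0.3030748665332794, 0.446888267993927), 74.06010437011719)
59.88698027001868 316.11088275230594 200.3248767341465 cam in tool [ 0.06970558 -0.00029633  0.03100793] 
 [[ 0.002 -0.964 -0.265]
 [ 1.     0.001  0.001]
 [-0.    -0.265  0.964]] 
 [[ 0.934 -0.357 -0.   ]
 [-0.357 -0.934 -0.   ]
 [ 0.     0.    -1.   ]] [0.21401067 0.56052628 0.40466495] 0.6 1.0004877926952225
```

View pics/crop.png

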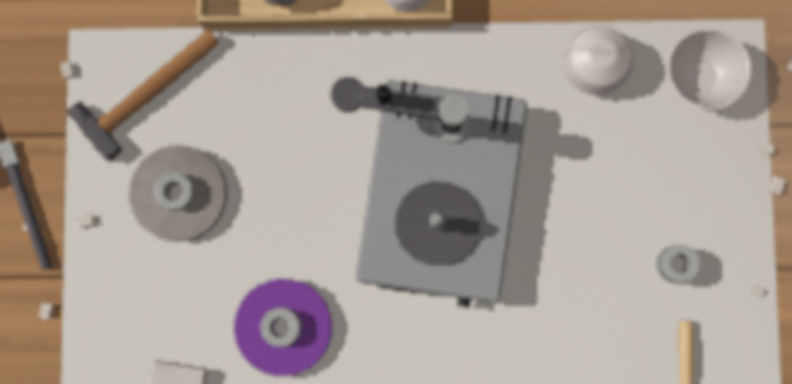

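The crop confirms the grey wheel at crop pixel (178,190). The purple look-alike is at (283,327).

Request:
play_rows:
  moves:
    - {"dp": [0.5,0.13,0],"twist": -0.37}
    - {"dp": [1,0.27,0],"twist": -0.73}
    - {"dp": [1,0.27,0],"twist": -0.73}
    - {"dp": [1,0.27,0],"twist": -0.73}
  grip: 1
  newtons: 60

```text
time: 1.15
position: [0.2979, 0.4996, 0.4047]
ee_rot: [[1.0, -0.002, -0.0], [-0.002, -1.0, 0.0], [-0.0, -0.0, -1.0]]
force: [0.2, 0.2, 0.3]
finger_gap: 0.995
grasp_force: 0.0
```

Request:
play_rows:
  moves:
    - {"dp": [0.5,0.35,0]}
    - {"dp": [0.9,0.7,0]}

```text
validation failed for argument at $.mo...
```

Request:
play_rows:
  moves:
    - {"dp": [0.5,0.35,0.2]}
    - {"dp": [0.9,0.7,0.4]}

```text
validation failed for argument at $.mo...
```

Request:
play_rows:
  moves:
    - {"dp": [0.5,0.3,0.3]}
    - {"dp": [0.67,0.4,0.6]}
    - {"dp": [0.67,0.4,0.6]}
    - {"dp": [0.67,0.4,0.6]}

```text
validation failed for argument at $.mo...
```

```bash
cat >> h.py <<'E'
def ring(n,xy,r,z0,z1,name=None):
    """centre of the round top face seen in z0..z1 near xy (outer edge fit)"""
    p,d=robot.snapshot(n); c=cloud(n,d)
    m=(np.hypot(c[...,0]-xy[0],c[...,1]-xy[1])<r)&(c[...,2]>z0)&(c[...,2]<z1)&(d>0)
    q=c[m]; k=cv2.minEnclosingCircle(q[:,:2].astype(np.float32))
    mm=cv2.fitEllipse(max(cv2.findContours(m.astype(np.uint8),0,1)[0],key=len))
    z=np.median(q[:,2]); f,cx,cy,P=cal(n); ray=P[:3,:3]@[(mm[0][0]-cx)/f,(mm[0][1]-cy)/f,1]
    e=P[:3,3]+ray*(z-P[2,3])/ray[2]
    print("n",m.sum(),"z",z.round(4),"mean",q.mean(0)[:2].round(4),"circ",np.round(k[0],4),round(k[1],4),"ell",e.round(4))
    if name: save(name,p)
    return p,d,c
E
python3 - <<'E'
from h import *
s=robot.state(); print(s["position"])
p,d,c=ring("wrist",(.545,.319),.06,.037,.05,"w1.png")
m=(np.hypot(c[...,0]-.545,c[...,1]-.319)<.1)&(c[...,2]>.014)&(c[...,2]<.026); q=c[m]
print(cv2.minEnclosingCircle(q[:,:2].astype(np.float32)))
E
```

```text
[0.2978984  0.49956582 0.40471959]Traceback (most recent call last):
  File "<stdin>", line 3, in <module>
  File "h.py", line 19, in ring
    mm=cv2.fitEllipse(max(cv2.findContours(m.astype(np.uint8),0,1)[0],key=len))
                      ~~~^^^^^^^^^^^^^^^^^^^^^^^^^^^^^^^^^^^^^^^^^^^^^^^^^^^^^
ValueError: max() iterable argument is empty
```

Twist is required in every row.

Request:
play_rows:
  moves:
    - {"dp": [0.5,0.35,0],"twist": 0}
    - {"dp": [0.9,0.7,0],"twist": 0}

```text
time: 1.45
position: [0.3879, 0.4299, 0.4043]
ee_rot: [[1.0, 0.002, -0.0], [0.002, -1.0, -0.001], [-0.0, 0.001, -1.0]]
force: [0.9, 1.5, 0.0]
finger_gap: 1.0
grasp_force: 0.0
```

Request:
play_rows:
  moves:
    - {"dp": [0.5,0.35,0.2],"twist": 0}
    - {"dp": [0.9,0.7,0.4],"twist": 0}

```text
time: 1.7
position: [0.4785, 0.3595, 0.3642]
ee_rot: [[1.0, 0.001, 0.0], [0.001, -1.0, 0.0], [0.0, -0.0, -1.0]]
force: [-0.1, 0.9, 0.2]
finger_gap: 0.996
grasp_force: 0.0
```

Request:
play_rows:
  moves:
    - {"dp": [0.5,0.3,0.3],"twist": 0}
    - {"dp": [0.67,0.4,0.6],"twist": 0}
    - {"dp": [0.67,0.4,0.6],"twist": 0}
    - {"dp": [0.67,0.4,0.6],"twist": 0}

```text
time: 2.2
position: [0.5445, 0.3207, 0.3056]
ee_rot: [[1.0, 0.001, 0.001], [0.001, -1.0, 0.0], [0.001, -0.0, -1.0]]
force: [-0.7, 0.5, 1.1]
finger_gap: 0.997
grasp_force: 0.0
```

Run:
```python
from h import *
s=robot.state(); print(s["position"])
p,d,c=ring("wrist",(.545,.319),.06,.037,.05,"w1.png")
m=(np.hypot(c[...,0]-.545,c[...,1]-.319)<.1)&(c[...,2]>.014)&(c[...,2]<.026); q=c[m]
print(cv2.minEnclosingCircle(q[:,:2].astype(np.float32)))
```

```text
[0.54446048 0.32071136 0.30561391]
n 2823 z 0.0423 mean [0.5496 0.3194] circ [0.5485 0.3194] 0.025 ell [0.5498 0.3194 0.0423]
((0.5579341650009155, 0.33291947841644287), 0.08116629719734192)
```

View pics/w1.png

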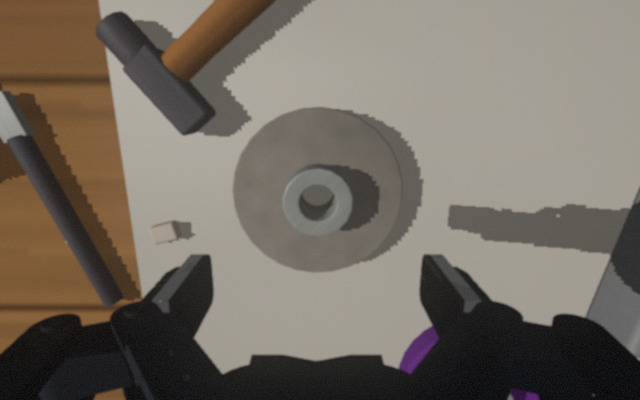

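Wrist view: the hub top is centred at about (317,202), and the hammer head at (165,85) is clear of the fingers. Going down.

Request:
play_rows:
  moves:
    - {"dp": [0.045,0.013,0.4],"twist": 0}
    - {"dp": [0.045,0.013,0.8],"twist": 0}
    - {"dp": [0.045,0.013,0.95],"twist": 0}
    - {"dp": [0.045,0.013,0.95],"twist": 0}
    - {"dp": [0.045,0.013,0.95],"twist": 0}

```text
time: 2.88
position: [0.5498, 0.3191, 0.2123]
ee_rot: [[1.0, 0.001, 0.003], [0.001, -1.0, 0.002], [0.003, -0.002, -1.0]]
force: [-0.6, 0.6, 0.3]
finger_gap: 0.999
grasp_force: 0.0
```

Request:
play_rows:
  moves:
    - {"dp": [0,0,0.06],"twist": 0}
    - {"dp": [0,0,0.13],"twist": 0}
    - {"dp": [0,0,0.13],"twist": 0}

```text
time: 3.25
position: [0.5491, 0.3181, 0.1957]
ee_rot: [[1.0, 0.0, -0.001], [0.0, -1.0, -0.001], [-0.001, 0.001, -1.0]]
force: [0.3, -1.0, 0.6]
finger_gap: 0.996
grasp_force: 0.0
```

Request:
play_rows:
  moves:
    - {"dp": [0,0,0],"twist": 0}
    - {"dp": [0,0,0],"twist": 0}
    - {"dp": [0,0,0],"twist": 0}
    - {"dp": [0,0,0],"twist": 0}
    - {"dp": [0,0,0],"twist": 0}
    - {"dp": [0,0,0],"twist": 0}
    - {"dp": [0,0,0],"twist": 0}
    - {"dp": [0,0,0],"twist": 0}
  grip: 0.3
  newtons: 60

```text
time: 4.25
position: [0.5496, 0.3189, 0.1979]
ee_rot: [[1.0, 0.001, 0.002], [0.001, -1.0, 0.002], [0.002, -0.002, -1.0]]
force: [-1.8, 2.9, 5.7]
finger_gap: 0.566
grasp_force: 61.9
```

Request:
play_rows:
  moves:
    - {"dp": [0,0,-0.2],"twist": 0}
    - {"dp": [0,0,-0.6],"twist": 0}
    - {"dp": [0,0,-0.9],"twist": 0}
    - {"dp": [0,0,-0.9],"twist": 0}

```text
time: 4.75
position: [0.5497, 0.3183, 0.2891]
ee_rot: [[1.0, -0.0, 0.003], [-0.0, -1.0, 0.002], [0.003, -0.002, -1.0]]
force: [0.3, 0.5, -6.2]
finger_gap: 0.559
grasp_force: 63.6
```

Request:
play_rows:
  moves:
    - {"dp": [0,0.3,-0.4],"twist": 0}
    - {"dp": [0,0.6,-0.7],"twist": 0}
    - {"dp": [0,0.9,-0.7],"twist": 0}
    - {"dp": [0,1,-0.7],"twist": 0}
    - {"dp": [0,1,-0.7],"twist": 0}

```text
time: 5.38
position: [0.5492, 0.218, 0.3545]
ee_rot: [[1.0, -0.001, -0.003], [-0.001, -1.0, -0.001], [-0.003, 0.001, -1.0]]
force: [-0.6, 0.7, -7.1]
finger_gap: 0.562
grasp_force: 64.8
```

Run:
```python
from h import *
s=robot.state(); print(s["position"],s["finger_gap"],s["force"])
p,d=robot.snapshot("wrist"); save("w2.png",p); np.savez("w2.npz",p=p,d=d,c=cloud("wrist",d))
p,d=robot.snapshot("scene"); save("s2.png",p[150:300,250:450])
```

```text
[0.54923551 0.21798476 0.35454191] 0.5622162272333946 [-0.55443551  0.68687081 -7.06466946]
```

View pics/w2.png

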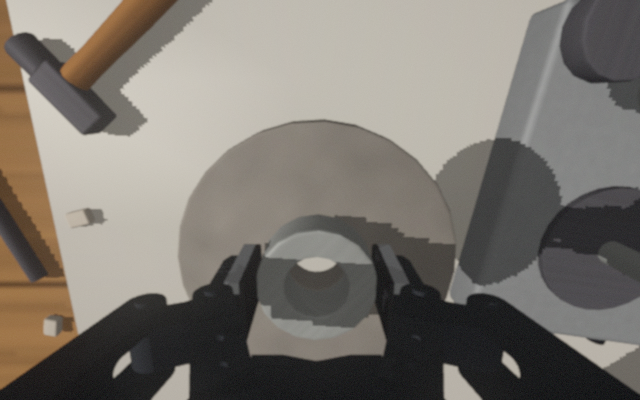

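The wheel is held level by the hub, with its hole at about (318,285). The post shows at about (625,262). I'll move nearer so post and wheel can be measured with the same camera.

Request:
play_rows:
  moves:
    - {"dp": [-0.1,0.3,0],"twist": 0}
    - {"dp": [-0.3,0.6,0],"twist": 0}
    - {"dp": [-0.5,0.7,0],"twist": 0}
    - {"dp": [-0.5,0.7,0],"twist": 0}
    - {"dp": [-0.5,0.7,0],"twist": 0}
    - {"dp": [-0.5,0.7,0],"twist": 0}

```text
time: 6.22
position: [0.4997, 0.149, 0.3563]
ee_rot: [[1.0, 0.001, -0.001], [0.001, -1.0, -0.001], [-0.001, 0.001, -1.0]]
force: [0.4, 0.1, -6.3]
finger_gap: 0.561
grasp_force: 64.9
```

```bash
cat >> h.py <<'E'
def fitc(q,r):
    from scipy.optimize import least_squares
    s=least_squares(lambda a:np.hypot(q[:,0]-a[0],q[:,1]-a[1])-r,q[:,:2].mean(0),loss="soft_l1",f_scale=.001)
    return s.x.round(4),np.abs(s.fun).mean().round(4)
E
python3 - <<'E'
from h import *
s=robot.state(); t=np.array(s["position"]); R=np.array(s["ee_rot"]); print(t,s["force"])
p,d=robot.snapshot("wrist"); c=cloud("wrist",d); save("w3.png",p); np.savez("w3.npz",p=p,d=d,c=c)
tl=(c-t)@R   # tool frame
ok=d>0
rr=np.hypot(tl[...,0],tl[...,1])
for z0 in np.arange(.14,.21,.005):
    m=ok&(rr<.09)&(tl[...,2]>z0)&(tl[...,2]<=z0+.005); print(z0.round(3),m.sum(),end="; ")
print()
m=ok&(np.hypot(c[...,0]-.5,c[...,1]+.027)<.04)&(c[...,2]>.07)&(c[...,2]<.14)
q=c[m]; print("post n",len(q), q[:,2].max() if len(q) else"", np.mgrid[0:400,0:640][:,m].mean(1) if len(q) else "")
top=q[q[:,2]>.1195]; print("top",len(top),top.mean(0).round(4),cv2.minEnclosingCircle(top[:,:2].astype(np.float32)))
b=q[(q[:,2]<.112)&(q[:,2]>.075)]; print("shaft fit",len(b),fitc(b,.010))
E
```

```text
[0.49973801 0.14900932 0.35626907] [ 0.41487119  0.08720742 -6.31496408]
0.14 704; 0.145 641; 0.15 675; 0.155 8421; 0.16 1165; 0.165 890; 0.17 677; 0.175 32481; 0.18 528; 0.185 270; 0.19 232; 0.195 79; 0.2 0; 0.205 0; 
post n 1994 0.12320459471057113 [208.80641926 570.02106319]
top 252 [ 0.5009 -0.0256  0.1212] ((0.500347912311554, -0.026235459372401237), 0.006217757239937782)
shaft fit 1075 (array([ 0.5002, -0.0274]), np.float64(0.0003))
```

View pics/w3.png

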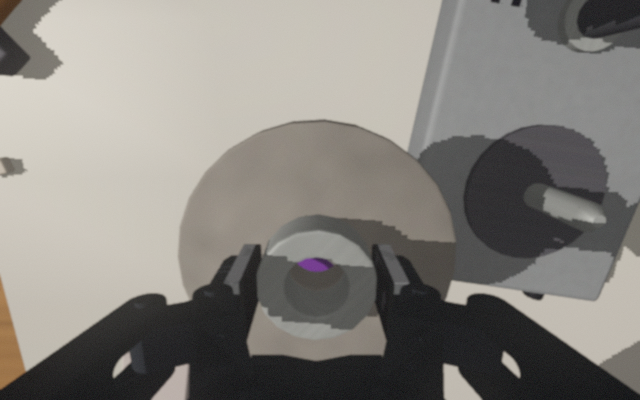

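The post shows from (535,190) to (600,215). Next is the held wheel's offset in the tool frame.

Run:
```python
from h import *
D=np.load("w3.npz"); c=D["c"]; d=D["d"]; s=robot.state()
t=np.array(s["position"]); R=np.array(s["ee_rot"]); print(t)
tl=(c-t)@R; rr=np.hypot(tl[...,0],tl[...,1])
m=(d>0)&(tl[...,2]>.174)&(tl[...,2]<.181)&(rr<.09); q=tl[m]
A=np.c_[q[:,:2],np.ones(len(q))]; print("disc plane",np.linalg.lstsq(A,q[:,2],rcond=None)[0].round(4))
# outer edge: farthest point per angle in camera-visible upper half
a=np.degrees(np.arctan2(q[:,1],q[:,0])); r=np.hypot(q[:,0],q[:,1])
e=np.array([q[(a>=k)&(a<k+3)][r[(a>=k)&(a<k+3)].argmax()] for k in range(-80,80,3)])
print("edge",fitc(e,.065))
m=(d>0)&(tl[...,2]>.150)&(tl[...,2]<.161)&(rr<.035)&(abs(tl[...,1])<.023); q=tl[m]; print("hub z",np.median(q[:,2]))
a=np.degrees(np.arctan2(q[:,1],q[:,0]));r=np.hypot(q[:,0],q[:,1])
e=np.array([q[(a>=k)&(a<k+3)][r[(a>=k)&(a<k+3)].argmax()] for k in range(-50,50,3)]); print("hub",fitc(e,.025))
h=q[(r<.02)]; a=np.degrees(np.arctan2(h[:,1],h[:,0]));r=np.hypot(h[:,0],h[:,1])
e=np.array([h[(a>=k)&(a<k+6)][r[(a>=k)&(a<k+6)].argmin()] for k in range(-180,180,6) if ((a>=k)&(a<k+6)).any()]); print("hole",len(e),fitc(e,.013))
```

```text
[0.49971969 0.14891008 0.35625015]
disc plane [ 0.0009 -0.0033  0.1782]
edge (array([-0.0018,  0.001 ]), np.float64(0.0002))
hub z 0.15639932911930984
hub (array([-0.0014,  0.001 ]), np.float64(0.0002))
hole 60 (array([-0.0009,  0.0009]), np.float64(0.0002))
```

Request:
play_rows:
  moves:
    - {"dp": [0,0.4,0],"twist": 0}
    - {"dp": [0,0.8,0],"twist": 0}
    - {"dp": [0,1,0],"twist": 0}

```text
time: 6.65
position: [0.4996, 0.047, 0.3567]
ee_rot: [[1.0, -0.001, -0.0], [-0.001, -1.0, -0.001], [-0.0, 0.001, -1.0]]
force: [0.8, -0.4, -6.0]
finger_gap: 0.56
grasp_force: 65.0
```

Request:
play_rows:
  moves:
    - {"dp": [0.021,0.4,0],"twist": 0}
    - {"dp": [0.021,0.65,0],"twist": 0}
    - {"dp": [0.021,0.747,0],"twist": 0}
    - {"dp": [0.021,0.747,0.1],"twist": 0}
    - {"dp": [0.021,0.747,0.2],"twist": 0}
    - {"dp": [0.021,0.747,0.3],"twist": 0}
    - {"dp": [0.021,0.747,0.3],"twist": 0}

```text
time: 7.52
position: [0.5013, -0.0259, 0.3252]
ee_rot: [[1.0, 0.001, -0.002], [0.001, -1.0, -0.0], [-0.002, 0.0, -1.0]]
force: [-1.4, 0.1, -7.0]
finger_gap: 0.561
grasp_force: 65.0
```

Run:
```python
from h import *
for i in range(4):
    robot.snapshot("wrist"); s=robot.state(); print(s["position"].round(4) if hasattr(s["position"],'round') else s["position"],s["force"])
p,d=robot.snapshot("wrist"); save("w4.png",cv2.resize(p[200:370,200:440],None,fx=3,fy=3))
```

```text
[ 0.5015 -0.026   0.3262] [ 0.57763311 -0.91922669 -6.35087698]
[ 0.5016 -0.0261  0.3268] [ 0.18598458 -0.25221496 -5.23398582]
[ 0.5016 -0.0262  0.3272] [-0.02372092  0.61200914 -6.03550039]
[ 0.5016 -0.0262  0.3273] [ 0.47878418  0.43695651 -5.38272093]
```

View pics/w4.png

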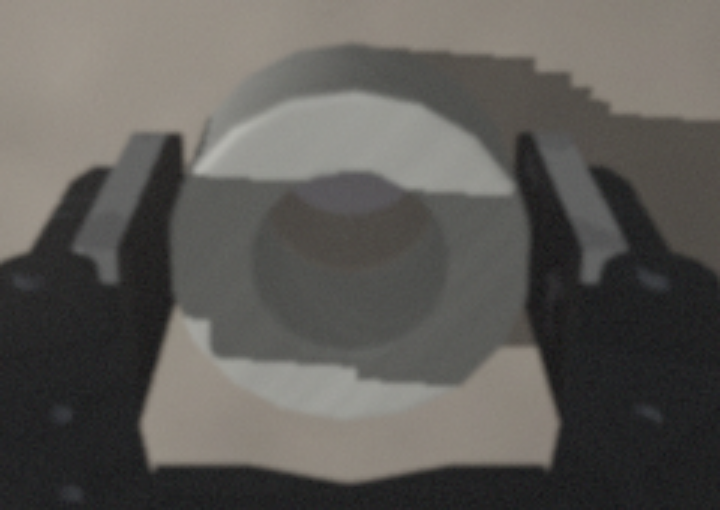

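Through the hub hole at (350,195) there's only a dark sliver, so I'll descend by feel.

Request:
play_rows:
  moves:
    - {"dp": [0,0,0.04],"twist": 0}
    - {"dp": [0,0,0.08],"twist": 0}
    - {"dp": [0,0,0.12],"twist": 0}
    - {"dp": [0,0,0.15],"twist": 0}
    - {"dp": [0,0,0.15],"twist": 0}

```text
time: 8.4
position: [0.5015, -0.0264, 0.3113]
ee_rot: [[1.0, 0.0, -0.001], [0.0, -1.0, -0.0], [-0.001, 0.0, -1.0]]
force: [-0.3, 0.1, -5.6]
finger_gap: 0.563
grasp_force: 65.0
```

Request:
play_rows:
  moves:
    - {"dp": [0,0,0.06],"twist": 0}
    - {"dp": [0,0,0.12],"twist": 0}
    - {"dp": [0,0,0.18],"twist": 0}
    - {"dp": [0,0,0.24],"twist": 0}
    - {"dp": [0,0,0.3],"twist": 0}
    - {"dp": [0,0,0.3],"twist": 0}

```text
time: 9.15
position: [0.5014, -0.0264, 0.281]
ee_rot: [[1.0, 0.0, -0.001], [0.0, -1.0, -0.0], [-0.001, 0.0, -1.0]]
force: [0.3, 0.5, -6.1]
finger_gap: 0.562
grasp_force: 65.0
```

Request:
play_rows:
  moves:
    - {"dp": [0,0,0.06],"twist": 0}
    - {"dp": [0,0,0.12],"twist": 0}
    - {"dp": [0,0,0.17],"twist": 0}
    - {"dp": [0,0,0.2],"twist": 0}
    - {"dp": [0,0,0.22],"twist": 0}
    - {"dp": [0,0,0.235],"twist": 0}
    - {"dp": [0,0,0.235],"twist": 0}

```text
time: 10.02
position: [0.5015, -0.0264, 0.2582]
ee_rot: [[1.0, 0.0, -0.0], [0.0, -1.0, -0.0], [-0.0, 0.0, -1.0]]
force: [-0.1, 0.5, -6.6]
finger_gap: 0.562
grasp_force: 65.1
```

Request:
play_rows:
  moves:
    - {"dp": [0,0,0.01],"twist": 0}
    - {"dp": [0,0,0.02],"twist": 0}
    - {"dp": [0,0,0.03],"twist": 0}
    - {"dp": [0,0,0.03],"twist": 0}
    - {"dp": [0,0,0.03],"twist": 0}

```text
time: 10.65
position: [0.5016, -0.0264, 0.2559]
ee_rot: [[1.0, 0.0, 0.001], [0.0, -1.0, -0.0], [0.001, 0.0, -1.0]]
force: [-3.6, 0.4, 0.6]
finger_gap: 0.563
grasp_force: 65.8
```

Request:
play_rows:
  moves:
    - {"dp": [0,0,0],"twist": 0}
    - {"dp": [0,0,0],"twist": 0}
    - {"dp": [0,0,0],"twist": 0}
    - {"dp": [0,0,0],"twist": 0}
    - {"dp": [0,0,0],"twist": 0}
    - {"dp": [0,0,0],"twist": 0}
  grip: 1

```text
time: 11.4
position: [0.5015, -0.0264, 0.2552]
ee_rot: [[1.0, 0.0, 0.0], [0.0, -1.0, -0.0], [0.0, 0.0, -1.0]]
force: [0.6, 0.2, -1.0]
finger_gap: 0.999
grasp_force: 0.0
```

Request:
play_rows:
  moves:
    - {"dp": [0,0,-0.2],"twist": 0}
    - {"dp": [0,0,-0.5],"twist": 0}
    - {"dp": [0,0,-0.8],"twist": 0}
    - {"dp": [0,0,-1],"twist": 0}
    - {"dp": [0,0,-1],"twist": 0}
    - {"dp": [0,0,-1],"twist": 0}
    - {"dp": [0,0,-1],"twist": 0}

```text
time: 12.28
position: [0.5014, -0.0263, 0.3539]
ee_rot: [[1.0, 0.0, -0.002], [0.0, -1.0, -0.0], [-0.002, 0.0, -1.0]]
force: [1.1, 0.5, 0.0]
finger_gap: 1.004
grasp_force: 0.0
```

Run:
```python
from h import *
s=robot.state(); t=np.array(s["position"]); print(t,s["force"])
p,d=robot.snapshot("wrist"); c=cloud("wrist",d); ok=d>0; save("w5.png",p)
def reg(r,z0,z1): return c[ok&(np.hypot(c[...,0]-.5,c[...,1]+.027)<r)&(c[...,2]>z0)&(c[...,2]<z1)]
q=reg(.035,.09,.106); 
q=q[np.hypot(q[:,0]-.5,q[:,1]+.027)>.0145]; z=np.median(q[:,2]); q=q[abs(q[:,2]-z)<.004]
print("hub z",z,len(q),cv2.minEnclosingCircle(q[:,:2].astype(np.float32)))
g=reg(.075,.07,.086); z=np.median(g[:,2]); g=g[(abs(g[:,2]-z)<.004)]
A=np.c_[g[:,:2],np.ones(len(g))]; print("disc z",z,len(g),np.linalg.lstsq(A,g[:,2],rcond=None)[0].round(4),cv2.minEnclosingCircle(g[:,:2].astype(np.float32)))
b=reg(.02,.105,.114); print("shaft",len(b),fitc(b,.01)); tp=reg(.02,.1195,.13); print("top",len(tp),tp.mean(0),cv2.minEnclosingCircle(tp[:,:2].astype(np.float32)))
```

```text
[ 0.50139629 -0.02632818  0.35387172] [1.11592622 0.49995339 0.0432473 ]
hub z 0.09980565152218576 2620 ((0.5005725622177124, -0.027529101818799973), 0.02501744218170643)
disc z 0.07795538752849823 19035 [ 0.0014 -0.0006  0.0772] ((0.5004040598869324, -0.027560465037822723), 0.06501717865467072)
shaft 133 (array([ 0.4999, -0.027 ]), np.float64(0.0002))
top 254 [ 0.50071683 -0.02698574  0.12131296] ((0.4989248514175415, -0.027140285819768906), 0.006334723439067602)
```

View pics/w5.png

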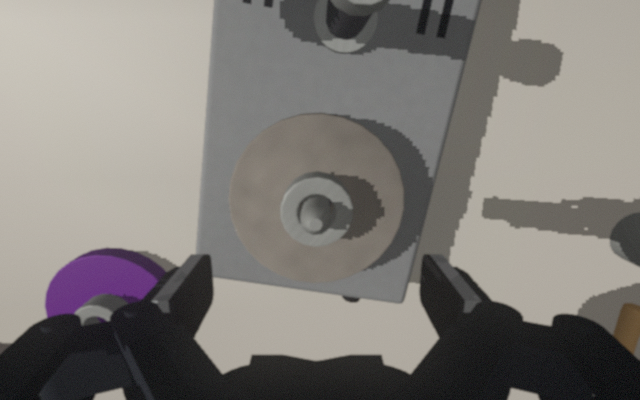

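The wheel sits flat, with its hub top at 99.8 mm and its centre about 0.5 mm from the post. The post shows inside the hub at (316,212). Next is the sleeve.

Request:
play_rows:
  moves:
    - {"dp": [0,0.4,0],"twist": 0}
    - {"dp": [0,0.9,0],"twist": 0}
    - {"dp": [0,1,0],"twist": 0}

```text
time: 12.7
position: [0.5013, -0.1284, 0.3546]
ee_rot: [[1.0, -0.002, -0.001], [-0.002, -1.0, -0.001], [-0.001, 0.001, -1.0]]
force: [-0.1, 0.5, -0.8]
finger_gap: 1.0
grasp_force: 0.0
```

Request:
play_rows:
  moves:
    - {"dp": [-0.2,0.5,0],"twist": 0}
    - {"dp": [-0.3,1,0],"twist": 0}
    - {"dp": [-0.3,1,0],"twist": 0}

```text
time: 13.08
position: [0.4708, -0.2284, 0.3547]
ee_rot: [[1.0, -0.004, -0.001], [-0.004, -1.0, -0.0], [-0.001, 0.0, -1.0]]
force: [0.4, 0.2, -0.1]
finger_gap: 0.999
grasp_force: 0.0
```

Request:
play_rows:
  moves:
    - {"dp": [-0.2,0.5,0.2],"twist": 0}
    - {"dp": [-0.26,1,0.5],"twist": 0}
    - {"dp": [-0.26,1,0.5],"twist": 0}
    - {"dp": [-0.26,1,0.5],"twist": 0}
    - {"dp": [-0.26,1,0.5],"twist": 0}

```text
time: 13.7
position: [0.4463, -0.3253, 0.3064]
ee_rot: [[1.0, 0.002, 0.002], [0.002, -1.0, -0.001], [0.002, 0.001, -1.0]]
force: [-0.1, 0.3, -0.1]
finger_gap: 0.999
grasp_force: 0.0
```

Run:
```python
from h import *
s=robot.state(); print(s["position"])
p,d,c=ring("wrist",(.4455,-.342),.05,.034,.05,"w6.png")
```

```text
[ 0.44629154 -0.32530125  0.30635183]
n 2763 z 0.0396 mean [ 0.4468 -0.3427] circ [ 0.4458 -0.343 ] 0.025 ell [ 0.447  -0.3427  0.0396]
```

View pics/w6.png

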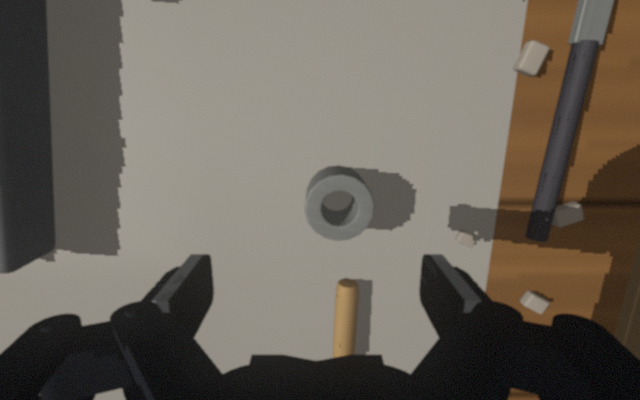

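The sleeve is at (339,205). The brush handle tip at (345,285) is about 60 mm away and clear of the fingers.

Request:
play_rows:
  moves:
    - {"dp": [0,0.175,0.2],"twist": 0}
    - {"dp": [0,0.175,0.5],"twist": 0}
    - {"dp": [0,0.175,0.8],"twist": 0}
    - {"dp": [0,0.175,0.9],"twist": 0}
    - {"dp": [0,0.175,0.9],"twist": 0}

```text
time: 14.38
position: [0.4459, -0.3435, 0.2157]
ee_rot: [[1.0, 0.001, -0.0], [0.001, -1.0, -0.0], [-0.0, 0.0, -1.0]]
force: [-0.1, 0.5, 0.1]
finger_gap: 0.998
grasp_force: 0.0
```

Request:
play_rows:
  moves:
    - {"dp": [0,0,0.15],"twist": 0}
    - {"dp": [0,0,0.26],"twist": 0}
    - {"dp": [0,0,0.26],"twist": 0}
    - {"dp": [0,0,0.26],"twist": 0}

```text
time: 14.88
position: [0.4457, -0.344, 0.1895]
ee_rot: [[1.0, 0.0, 0.0], [0.0, -1.0, -0.0], [0.0, 0.0, -1.0]]
force: [0.2, -0.1, -0.1]
finger_gap: 1.004
grasp_force: 0.0
```

Request:
play_rows:
  moves:
    - {"dp": [0,0,0.26],"twist": 0}
    - {"dp": [0,0,0],"twist": 0}
    - {"dp": [0,0,0],"twist": 0}
    - {"dp": [0,0,0],"twist": 0}
    - {"dp": [0,0,0],"twist": 0}
    - {"dp": [0,0,0],"twist": 0}
    - {"dp": [0,0,0],"twist": 0}
    - {"dp": [0,0,0],"twist": 0}
  grip: 0.3

```text
time: 15.88
position: [0.4462, -0.344, 0.1904]
ee_rot: [[1.0, 0.001, 0.002], [0.001, -1.0, -0.001], [0.002, 0.001, -1.0]]
force: [0.6, 1.3, 6.8]
finger_gap: 0.567
grasp_force: 62.9
```

Request:
play_rows:
  moves:
    - {"dp": [0,0,-0.2],"twist": 0}
    - {"dp": [0,0,-0.6],"twist": 0}
    - {"dp": [0,0,-0.9],"twist": 0}
    - {"dp": [0,0,-0.9],"twist": 0}

```text
time: 16.38
position: [0.4459, -0.344, 0.2805]
ee_rot: [[1.0, 0.0, 0.003], [0.0, -1.0, -0.001], [0.003, 0.001, -1.0]]
force: [0.1, 0.1, -3.7]
finger_gap: 0.568
grasp_force: 62.9
```

Request:
play_rows:
  moves:
    - {"dp": [0,-0.3,-0.4],"twist": 0}
    - {"dp": [0.2,-0.6,-0.7],"twist": 0}
    - {"dp": [0.4,-0.9,-0.7],"twist": 0}
    - {"dp": [0.54,-1,-0.7],"twist": 0}
    - {"dp": [0.54,-1,-0.7],"twist": 0}

```text
time: 17.0
position: [0.5001, -0.2432, 0.3464]
ee_rot: [[1.0, 0.001, -0.004], [0.001, -1.0, 0.001], [-0.004, -0.001, -1.0]]
force: [-0.6, -0.6, -3.8]
finger_gap: 0.563
grasp_force: 63.6
```

Request:
play_rows:
  moves:
    - {"dp": [0,-0.4,0],"twist": 0}
    - {"dp": [0,-0.7,0],"twist": 0}
    - {"dp": [0,-0.7,0],"twist": 0}
    - {"dp": [0,-0.7,0],"twist": 0}
    - {"dp": [0,-0.7,0],"twist": 0}
    - {"dp": [0,-0.7,0],"twist": 0}

```text
time: 17.75
position: [0.4995, -0.1745, 0.349]
ee_rot: [[1.0, -0.001, -0.001], [-0.001, -1.0, -0.0], [-0.001, 0.0, -1.0]]
force: [-0.5, -0.0, -3.6]
finger_gap: 0.567
grasp_force: 63.7
```

Run:
```python
from h import *
s=robot.state(); t=np.array(s["position"]); R=np.array(s["ee_rot"]); print(t,s["force"],s["finger_gap"])
p,d=robot.snapshot("wrist"); c=cloud("wrist",d); save("w7.png",p); ok=d>0
tl=(c-t)@R; m=ok&(np.hypot(tl[...,0],tl[...,1])<.035)&(abs(tl[...,1])<.0235)&(tl[...,2]>.135)&(tl[...,2]<.165)
h,e=np.histogram(tl[m][:,2],np.arange(.135,.1651,.002)); print(h)
z=np.median(tl[m][:,2]); q=tl[m]; q=q[abs(q[:,2]-z)<.004]
A=np.c_[q[:,:2],np.ones(len(q))]; print("z",z,"plane",np.linalg.lstsq(A,q[:,2],rcond=None)[0].round(4))
a=np.degrees(np.arctan2(q[:,1],q[:,0]));r=np.hypot(q[:,0],q[:,1])
e=np.array([q[(a>=k)&(a<k+3)][r[(a>=k)&(a<k+3)].argmax()] for k in range(-50,50,3)]); print("outer",fitc(e,.025))
e=np.array([q[(a>=k)&(a<k+6)][r[(a>=k)&(a<k+6)].argmin()] for k in range(-180,180,6) if ((a>=k)&(a<k+6)).any()]); print("hole",len(e),fitc(e,.013))
def reg(r,z0,z1): return c[ok&(np.hypot(c[...,0]-.5,c[...,1]+.027)<r)&(c[...,2]>z0)&(c[...,2]<z1)]
b=reg(.02,.105,.114); print("shaft",len(b),fitc(b,.01)); tp=reg(.02,.1195,.13); print("top",len(tp),cv2.minEnclosingCircle(tp[:,:2].astype(np.float32)))
```

```text
[ 0.4994714  -0.17449551  0.34895997] [-0.51603102 -0.00861335 -3.57728852] 0.5670867489316372
[  31   29   24   24   28   19 1058 6155 1407  391  402  352  370  324
  333]
z 0.15035240560171828 plane [0.0066 0.0408 0.1502]
outer (array([0.0003, 0.001 ]), np.float64(0.0001))
hole 60 (array([0.0009, 0.001 ]), np.float64(0.0002))
shaft 339 (array([ 0.4997, -0.0266]), np.float64(0.0004))
top 254 ((0.5003490447998047, -0.0276345182210207), 0.0059676337987184525)
```

Request:
play_rows:
  moves:
    - {"dp": [0,-0.4,0],"twist": 0}
    - {"dp": [0,-0.8,0],"twist": 0}
    - {"dp": [0,-1,0],"twist": 0}
    - {"dp": [0,-1,0],"twist": 0}

```text
time: 18.3
position: [0.4996, -0.073, 0.3493]
ee_rot: [[1.0, 0.002, 0.0], [0.002, -1.0, 0.0], [0.0, -0.0, -1.0]]
force: [0.1, -0.3, -4.2]
finger_gap: 0.568
grasp_force: 63.8
```

Request:
play_rows:
  moves:
    - {"dp": [0.002,-0.25,0],"twist": 0}
    - {"dp": [0.002,-0.482,0],"twist": 0}
    - {"dp": [0.002,-0.482,0],"twist": 0}
    - {"dp": [0.002,-0.482,0.1],"twist": 0}
    - {"dp": [0.002,-0.482,0.2],"twist": 0}
    - {"dp": [0.002,-0.482,0.25],"twist": 0}
    - {"dp": [0.002,-0.482,0.25],"twist": 0}
    - {"dp": [0.002,-0.482,0.25],"twist": 0}

```text
time: 19.3
position: [0.4998, -0.0258, 0.3246]
ee_rot: [[1.0, 0.0, 0.001], [0.0, -1.0, -0.0], [0.001, 0.0, -1.0]]
force: [0.2, -0.0, -3.8]
finger_gap: 0.569
grasp_force: 63.9
```

Bottom at 134 mm, position good. I'll lower it by feel.

Request:
play_rows:
  moves:
    - {"dp": [0,0.003,0.05],"twist": 0}
    - {"dp": [0,0.003,0.1],"twist": 0}
    - {"dp": [0,0.003,0.14],"twist": 0}
    - {"dp": [0,0.003,0.18],"twist": 0}
    - {"dp": [0,0.003,0.21],"twist": 0}
    - {"dp": [0,0.003,0.21],"twist": 0}

```text
time: 20.05
position: [0.4997, -0.026, 0.3029]
ee_rot: [[1.0, 0.0, -0.0], [0.0, -1.0, -0.0], [-0.0, 0.0, -1.0]]
force: [-0.6, -0.7, -4.1]
finger_gap: 0.567
grasp_force: 63.9
```

Past the taper with no contact. Now to the hub (expected TCP z ≈ 0.290).

Request:
play_rows:
  moves:
    - {"dp": [0,0,0.03],"twist": 0}
    - {"dp": [0,0,0.06],"twist": 0}
    - {"dp": [0,0,0.08],"twist": 0}
    - {"dp": [0,0,0.1],"twist": 0}
    - {"dp": [0,0,0.115],"twist": 0}
    - {"dp": [0,0,0.115],"twist": 0}
    - {"dp": [0,0,0.115],"twist": 0}

```text
time: 20.92
position: [0.4998, -0.0259, 0.2918]
ee_rot: [[1.0, 0.0, 0.0], [0.0, -1.0, -0.0], [0.0, 0.0, -1.0]]
force: [-0.9, -0.5, -4.2]
finger_gap: 0.57
grasp_force: 63.9
```

Request:
play_rows:
  moves:
    - {"dp": [0,0,0.01],"twist": 0}
    - {"dp": [0,0,0.02],"twist": 0}
    - {"dp": [0,0,0.025],"twist": 0}
    - {"dp": [0,0,0.025],"twist": 0}
    - {"dp": [0,0,0.025],"twist": 0}

```text
time: 21.55
position: [0.4998, -0.0259, 0.2905]
ee_rot: [[1.0, 0.0, 0.002], [0.0, -1.0, -0.0], [0.002, 0.0, -1.0]]
force: [-2.9, 1.6, 4.6]
finger_gap: 0.567
grasp_force: 64.6
```

Request:
play_rows:
  moves:
    - {"dp": [0,0,0],"twist": 0}
    - {"dp": [0,0,0],"twist": 0}
    - {"dp": [0,0,0],"twist": 0}
    - {"dp": [0,0,0],"twist": 0}
    - {"dp": [0,0,0],"twist": 0}
    - {"dp": [0,0,0],"twist": 0}
  grip: 1

```text
time: 22.3
position: [0.4997, -0.0259, 0.2892]
ee_rot: [[1.0, 0.0, 0.0], [0.0, -1.0, -0.0], [0.0, 0.0, -1.0]]
force: [0.9, 0.1, 0.3]
finger_gap: 0.997
grasp_force: 0.0
```

Request:
play_rows:
  moves:
    - {"dp": [0,0,-0.2],"twist": 0}
    - {"dp": [0,0,-0.5],"twist": 0}
    - {"dp": [0,0,-0.8],"twist": 0}
    - {"dp": [0,0,-1],"twist": 0}
    - {"dp": [0,0,-1],"twist": 0}
    - {"dp": [0,0,-1],"twist": 0}
    - {"dp": [0,0,-1],"twist": 0}

```text
time: 23.18
position: [0.4996, -0.0259, 0.3879]
ee_rot: [[1.0, 0.0, -0.002], [0.0, -1.0, -0.0], [-0.002, 0.0, -1.0]]
force: [1.2, -0.1, -0.2]
finger_gap: 0.996
grasp_force: 0.0
```

Run:
```python
from h import *
s=robot.state(); t=np.array(s["position"]); print(t,s["force"])
p,d=robot.snapshot("wrist"); c=cloud("wrist",d); ok=d>0; save("w8.png",p)
def reg(r,z0,z1,x=.5,y=-.027): return c[ok&(np.hypot(c[...,0]-x,c[...,1]-y)<r)&(c[...,2]>z0)&(c[...,2]<z1)]
q=reg(.04,.132,.15); q=q[np.hypot(q[:,0]-.5,q[:,1]+.027)>.0145]; z=np.median(q[:,2]); q=q[abs(q[:,2]-z)<.003]
A=np.c_[q[:,:2],np.ones(len(q))]; print("sleeve z",z,len(q),np.linalg.lstsq(A,q[:,2],rcond=None)[0].round(4),cv2.minEnclosingCircle(q[:,:2].astype(np.float32)))
g=reg(.075,.07,.086); z=np.median(g[:,2]); g=g[(abs(g[:,2]-z)<.004)]
A=np.c_[g[:,:2],np.ones(len(g))]; print("disc z",z,len(g),np.linalg.lstsq(A,g[:,2],rcond=None)[0].round(4),cv2.minEnclosingCircle(g[:,:2].astype(np.float32)))
for x,y,r,z0,z1,n in((.64,.0365,.06,.195,.22,"handle"),(.63,.02,.2,.14,.17,"arm")):
    q=reg(r,z0,z1,x,y); print(n,len(q),q.mean(0).round(4) if len(q) else "",cv2.minEnclosingCircle(q[:,:2].astype(np.float32)) if len(q) else "")
```

```text
[ 0.49964476 -0.02588587  0.38787084] [ 1.16513246 -0.11085963 -0.1927435 ]
sleeve z 0.13981733386899797 2759 [-0.004   0.0002  0.1418] ((0.5005521774291992, -0.02559579722583294), 0.025081226602196693)
disc z 0.07794998992416996 13494 [ 0.0009 -0.0009  0.0775] ((0.5005081295967102, -0.02754269912838936), 0.06499198079109192)
handle 0  
arm 2876 [ 0.5687 -0.0341  0.1512] ((0.5527418255805969, -0.026694323867559433), 0.07612042129039764)
```

View pics/w8.png

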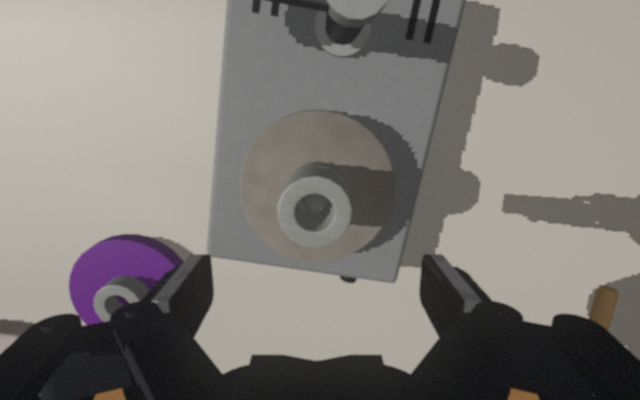

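The sleeve sits flat on the hub, top at 139.8 mm, about 1.5 mm off the post's axis. The column cap is at (357,5), and the handle is out of view above it. I'll shut the gripper and measure the keeper from close by.

Request:
play_rows:
  moves:
    - {"dp": [0.2,0,-0.3],"twist": 0}
    - {"dp": [0.5,-0.1,-0.4],"twist": 0}
    - {"dp": [0.8,-0.2,-0.4],"twist": 0}
    - {"dp": [0.8,-0.2,-0.4],"twist": 0}
    - {"dp": [0.8,-0.2,-0.4],"twist": 0}
    - {"dp": [0.8,-0.2,-0.4],"twist": 0}
  grip: 0

```text
time: 23.98
position: [0.5792, -0.0062, 0.4296]
ee_rot: [[1.0, 0.0, 0.001], [0.0, -1.0, -0.0], [0.001, 0.0, -1.0]]
force: [0.1, -0.8, -0.2]
finger_gap: 0.002
grasp_force: 0.0
```

```bash
cat > k.py <<'E'
from h import *
def arm(c,ok,n):
    def reg(r,z0,z1,x,y): return c[ok&(np.hypot(c[...,0]-x,c[...,1]-y)<r)&(c[...,2]>z0)&(c[...,2]<z1)]
    q=reg(.1,.156,.166,.637,.02)
    h=reg(.07,.204,.216,.64,.03)
    print(n,"arm",len(q),"handle",len(h), h.mean(0).round(4) if len(h) else "", cv2.minEnclosingCircle(h[:,:2].astype(np.float32)) if len(h) else "")
    if len(q)>10: print(cv2.minAreaRect(q[:,:2].astype(np.float32)), q.min(0).round(3),q.max(0).round(3), cv2.fitLine(q[:,:2].astype(np.float32),cv2.DIST_HUBER,0,.01,.01).ravel())
    return q,h
E
python3 - <<'E'
from k import *
T=np.load("top.npz"); arm(T["c"],T["d"]>0,"top")
s=robot.state(); print(s["position"],s["finger_gap"])
p,d=robot.snapshot("wrist"); c=cloud("wrist",d); arm(c,d>0,"wrist")
g=T["c"]; m=(abs(g[...,2]-.05)<.004)&(np.hypot(g[...,0]-.54,g[...,1]+.04)<.19); print("housing",cv2.minAreaRect(g[m][:,:2].astype(np.float32)))
E
```

```text
top arm 503 handle 31 [0.6385 0.0367 0.2105] ((0.6388870477676392, 0.03656487911939621), 0.008576789870858192)
((0.6376215219497681, 0.01923728734254837), (0.16811104118824005, 0.04173392429947853), 82.59794616699219) [ 0.608 -0.063  0.156] [0.667 0.102 0.166] [0.16407304 0.98644817 0.6357818  0.02224683]
[ 0.57917032 -0.00617878  0.42960627] 0.0017439833592567048
wrist arm 10043 handle 908 [0.6427 0.0356 0.2103] ((0.6424319744110107, 0.03624814748764038), 0.009046068415045738)
((0.6414821147918701, 0.01802312582731247), (0.1691819429397583, 0.04361312836408615), 82.36376190185547) [ 0.611 -0.065  0.156] [0.671 0.102 0.166] [0.1683439  0.9857283  0.6405497  0.02048756]
housing ((0.5411726832389832, -0.03348906338214874), (0.18936583399772644, 0.26956528425216675), 80.84467315673828)
```

Request:
play_rows:
  moves:
    - {"dp": [0.5,-0.2,0],"twist": 0}
    - {"dp": [0.9,-0.35,0],"twist": 0}
    - {"dp": [1,-0.39,0],"twist": 0}
    - {"dp": [1,-0.39,0.2],"twist": 0}
    - {"dp": [1,-0.39,0.5],"twist": 0}
    - {"dp": [1,-0.39,0.8],"twist": 0}
    - {"dp": [1,-0.39,0.8],"twist": 0}
    - {"dp": [1,-0.39,0.8],"twist": 0}

```text
time: 25.02
position: [0.6796, 0.0328, 0.3516]
ee_rot: [[1.0, 0.0, 0.003], [0.0, -1.0, -0.0], [0.003, 0.0, -1.0]]
force: [0.1, 0.5, 1.0]
finger_gap: 0.0
grasp_force: 0.0
```

Request:
play_rows:
  moves:
    - {"dp": [-0.07,0,0],"twist": 0}
    - {"dp": [-0.13,0,0],"twist": 0}
    - {"dp": [-0.2,-0.03,0],"twist": 0}
    - {"dp": [-0.27,-0.05,0],"twist": 0}
    - {"dp": [-0.34,-0.07,0],"twist": 0}
    - {"dp": [-0.41,-0.076,0],"twist": 0}
    - {"dp": [-0.49,-0.075,0],"twist": 0}
    - {"dp": [-0.56,-0.07,0],"twist": 0}
    - {"dp": [-0.64,-0.06,0],"twist": 0}
    - {"dp": [-0.71,-0.053,0],"twist": 0}
    - {"dp": [-0.79,-0.02,0],"twist": 0}
    - {"dp": [-0.86,0.01,0],"twist": 0}
    - {"dp": [-0.93,0.04,0],"twist": 0}
    - {"dp": [-0.99,0.073,0],"twist": 0}
    - {"dp": [-0.99,0.073,0],"twist": 0}

```text
time: 26.9
position: [0.5802, 0.0255, 0.3492]
ee_rot: [[1.0, 0.0, -0.001], [0.0, -1.0, -0.0], [-0.001, 0.0, -1.0]]
force: [0.3, 0.6, -1.2]
finger_gap: 0.002
grasp_force: 0.0
```

```bash
cat >> k.py <<'E'
def angle():
    for cam in("wrist","top"):
        p,d=robot.snapshot(cam); c=cloud(cam,d); P=np.array([.629,-.0475])-(np.array([.004,0]) if cam=="top" else 0)
        m=(d>0)&(np.hypot(c[...,0]-P[0],c[...,1]-P[1])<.11)&(np.hypot(c[...,0]-P[0],c[...,1]-P[1])>.06)&(c[...,2]>.156)&(c[...,2]<.166)
        q=c[m][:,:2]-P; 
        if len(q)>5: print(cam,len(q),"phi",np.degrees(np.median(np.arctan2(q[:,1],q[:,0]))).round(1))
E
python3 -c "
from k import *
angle(); print(robot.state()['position'],robot.state()['force'])"
```

```text
wrist 1891 phi 136.5
top 90 phi 140.4
[0.58055569 0.02574092 0.34902759] [ 0.48622972 -0.39660003 -0.22321096]
```

Request:
play_rows:
  moves:
    - {"dp": [-0.06,0.05,0],"twist": 0}
    - {"dp": [-0.12,0.1,0],"twist": 0}
    - {"dp": [-0.17,0.154,0],"twist": 0}
    - {"dp": [-0.22,0.21,0],"twist": 0}
    - {"dp": [-0.26,0.278,0],"twist": 0}
    - {"dp": [-0.28,0.31,0],"twist": 0}
    - {"dp": [-0.3,0.34,0],"twist": 0}
    - {"dp": [-0.3,0.34,0],"twist": 0}
    - {"dp": [-0.3,0.34,0],"twist": 0}

```text
time: 28.12
position: [0.5506, -0.0083, 0.349]
ee_rot: [[1.0, 0.0, -0.001], [0.0, -1.0, -0.0], [-0.001, 0.0, -1.0]]
force: [0.2, 0.1, -0.4]
finger_gap: 0.001
grasp_force: 0.0
```

```bash
python3 -c "
from k import *
angle(); print(robot.state()['position'],robot.state()['force'])"
```

```text
wrist 2289 phi 168.6
top 48 phi 171.2
[ 0.5507065  -0.0082252   0.34903183] [ 0.51348433  0.48866599 -0.53395682]
```

Keep pushing slowly until the stop is felt.

Request:
play_rows:
  moves:
    - {"dp": [0,0.02,0],"twist": 0}
    - {"dp": [-0.005,0.03,0],"twist": 0}
    - {"dp": [-0.005,0.04,0],"twist": 0}
    - {"dp": [-0.005,0.04,0],"twist": 0}

```text
time: 28.72
position: [0.5503, -0.0111, 0.349]
ee_rot: [[1.0, 0.001, 0.001], [0.001, -1.0, 0.003], [0.001, -0.003, -1.0]]
force: [0.2, 8.0, 0.6]
finger_gap: -0.002
grasp_force: 3.6
```

Stop felt (8 N, arm no longer following). Back off and lift clear.

Request:
play_rows:
  moves:
    - {"dp": [0,-0.1,0],"twist": 0}
    - {"dp": [0,-0.35,0],"twist": 0}
    - {"dp": [0,-0.5,0],"twist": 0}
    - {"dp": [0,-0.5,-0.4],"twist": 0}
    - {"dp": [0,-0.5,-0.8],"twist": 0}
    - {"dp": [0,-0.5,-0.8],"twist": 0}
    - {"dp": [0,-0.5,-0.8],"twist": 0}

```text
time: 29.6
position: [0.5502, 0.038, 0.4287]
ee_rot: [[1.0, 0.0, -0.001], [0.0, -1.0, -0.0], [-0.001, 0.0, -1.0]]
force: [-0.0, -0.3, -0.2]
finger_gap: 0.0
grasp_force: 0.0
```

Run:
```python
from k import *
angle(); p,d=robot.snapshot("wrist"); c=cloud("wrist",d); arm=c[(d>0)&(c[...,2]>.204)&(c[...,2]<.216)&(np.hypot(c[...,0]-.545,c[...,1]+.034)<.05)]
print("handle",len(arm),arm.mean(0) if len(arm) else "")
g=c[(d>0)&(c[...,2]>.072)&(c[...,2]<.084)&(np.hypot(c[...,0]-.5,c[...,1]+.027)<.075)]; print("disc",len(g),np.median(g[:,2]),g.std(0),cv2.minEnclosingCircle(g[:,:2].astype(np.float32)))
print(robot.state()["position"],robot.state()["force"],robot.state()["time"])
```

```text
wrist 1776 phi 167.6
top 113 phi 169.7
handle 777 [ 0.54602615 -0.03288117  0.20983198]
disc 5372 0.07773787204202515 [0.03093244 0.02759189 0.00095255] ((0.5007098913192749, -0.027547115460038185), 0.0649043470621109)
[0.55018581 0.03782982 0.4279328 ] [ 0.10749238  0.27515628 -1.1693025 ] 29.75
```

```bash
python3 -c "
from rig import robot
print(robot.job_done())"
```

```text
the job is handed in; nothing more can be done
None
```

The wheel and sleeve measured flat and seated on the post, the keeper was pushed round until it met its stop, the arm is clear, and the job was handed in at about 30 s; no verdict came back.

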